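Close up the vacuum flask and the food jar

ROBOT

A 7-joint arm with a two-finger parallel gripper is mounted at the origin on the work surface. World frame = base frame: x ahead of the robot, y to its left, z up, the work surface at z = 0. Lengths are in m, angles in rad, forces in N, time in s.
With the tool pointing down it reaches from about 0.425 to 0.95 m from the base axis. Payload 4.7 kg.
Tool frame: the origin (TCP) lies between the finger pads; the fingertips stand 22 mm ahead of it and the grasp point (between the pads) lies 3 mm ahead of it; z points along the fingers, y is the direction in which the jaws open and shut (so a half turn about z gives the same grasp; the last joint's range is limited). The gripper opens to 87 mm and grips with 3 to 60 N. Pads are 19 mm wide; open, the fingers measure 117 mm over their backs; the gripper's body (75 mm by 190 mm) begins 51 mm behind the grasp point.
Start: joints at [-1.182, 0.469, -0.049, 1.532, 0.024, 1.141, -0.082], TCP at [0.274, 0.617, 0.245] pointing down, gripper open.
Joint ranges: [-2.59, 2.59], [-0.33, 1.99], [-1.39, 1.29], [0.1, 2.45], [-1.04, 4.18], [0.21, 1.99], [-2.66, 2.66]. Speed limits (rad/s): [2.57, 2.57, 3.14, 3.14, 3.14, 3.14, 3.14].

INTERFACE

Orientations are given as a unit quaternion [x, y, z, w].
In Python, from bench import robot gives the robot as it stands.
- The arm moves only by the shell command python3 -m pendant 'ROWS'. ROWS is JSON, a list of rows, each a list of 7 numbers: the shift along the tool's x, y, z as a fraction of full scale, then the turn, a rotation vector about the tool's x, y, z as a fraction of full scale, then the gripper's target within -1 to 1 (fully open at 1, half-way at 0, shut at -1). In form: [[tx, ty, tz, wx, wy, wz, fingers], ...]. A call has 1 to 5 rows; each row is the pose to reach, as a shift and turn from the pose commanded when the call began, along the tool's axes at that moment, turning the shorter way round; what a row does not reach only later rows make up. Full scale, the value 1, is 0.12 m for a shift and 180 degrees for a turn. A row lasts 1/12 s, in which the tool goes at most 41.7 mm and 7.16 degrees, less where a joint would pass 70% of its speed; a pose out of reach is approached as far as the arm can. A call with a number of a shift or a turn outside -1 to 1 is refused whole. A call with a gripper value outside its range is refused whole. The fingers move at their own pace and stop on an object; the grip force is fixed at half the most. Time passes only in rows, so rows that repeat a pose let the fingers close. It gives the time, the measured TCP pose, the force and the opening at its end, in the units of the state.
- robot.sense(): the state, without advancing time (a new reading comes with each control period).
- robot.get_image(name): name is "scene" or "top"; returns the picture (400x640x3 uint8, red, green, blue); there is no depth.
- robot.camera_info(name): a dict with "fx", "fy", "cx", "cy" (pixels), "xyz" and "attitude" of the camera in the world. Camera axes: x right, y up, looking along -z (the intrinsics and any distortion apply to the point x, -y, -z); pixel columns grow to the right and rows downward; lengths in m; the calibration is good to about 2 mm. A picture is of the moment at which its call begins. camera_info takes no time and is no camera call.
- robot.sign_off(): hands the job in, once; it reports no verdict.
The state is a dict: "time": time; "q": joint angles; "qd": joint speeds; "tau": joint torques, N m; "tcp_pos": TCP position; "ee_rot": TCP orientation; "force": force on the tool from outside, world axes, zero at the start; "moment": the same for the moment, N m; "width": finger opening in m.
Only numpy, scipy, OpenCV 4.12 (cv2) and the standard library are available. Lean on these libraries where they do the work, as an engineer would, in place of code of your own. Each camera call takes 0.05 s, during which the arm holds its last target. There are 200 camera calls.

TASK

Close up the flask and the food jar before they are packed away, leaving both standing where they are. On the flask, plug the stopper into the neck, then set the small cup upside down over the stopper, then the large cup upside down over the small one, each seated fully home; the jar gets its own plug lid, seated fully home. Don't disturb the compass, the phone or the radio handset.

Things in the scene. Friction and masses are not known exactly. Their poses are not given: they have to be found in the camera images.
- flask: Slim black vacuum flask, steel trim, standing open and loose, 0.55 kg. Origin: centre of underside; z up. Body 75 mm dia. up to a flat ledge at height 140 mm; above it a steel collar, 60 mm dia., up to 150 mm; above that the neck, 44 mm dia., flat mouth at 160 mm. Bore 31 mm dia., 30 mm deep.
- stopper: The flask's black plastic stopper, 50 mm tall, standing on its plug, 45 g. Origin: centre of the plug's underside; z up. Plug 26 mm dia., 22 mm long, tapered foot; conical skirt, 43 mm dia. at height 22-24 mm, narrowing to 34 mm at 30 mm; round ribbed grip, 34 mm dia., from 30 to 50 mm. Pushes in loosely, no screwing; home, the skirt rests on the mouth, its origin 138 mm above the flask's.
- small_cup: The flask's inner cup: bare steel, 45 mm tall, standing upside down (mouth on the table), 60 g. Origin: centre of the rim plane; z up. Outside 56 mm dia. at the rim, tapering to 47 mm at the closed end; wall 2.2 mm, inside 42 mm deep. Slips on loosely; home, its rim rests on the flask's 60 mm collar round the neck, its origin 150 mm above the flask's.
- large_cup: The flask's outer cup: bare steel, 66 mm tall, standing upside down (mouth on the table), 110 g. Origin: centre of the rim plane; z up. Outside 72 mm dia. for the lowest 16 mm, stepping in to 65 mm at 26 mm, then tapering to 61 mm at the closed end; wall 2.5 mm, inside 63 mm deep. Slips on loosely; home, its rim rests on the flask's ledge round the collar, origin 140 mm above the flask's.
- jar: Squat wide-mouthed food jar of bare steel, standing open, empty and loose, 0.5 kg. Origin: centre of underside; z up. 86 mm dia., 105 mm tall to its flat rim; the shoulder narrows to 76 mm at the rim; mouth about 61 mm inside dia.
- jar_lid: The jar's black plastic plug lid, 46 mm tall, standing on its plug, 100 g. Origin: centre of the plug's underside; z up. Plug 55 mm dia., 18 mm long, tapered foot; flange 69 mm dia. at height 18-24 mm; round ribbed grip, 58 mm dia., from 27 to 46 mm, grey vent button on top. Pushes in loosely, no screwing; home, the flange rests on the rim, its origin 87 mm above the jar's.
- compass: Bystander: olive sighting compass lying flat, round, 58 mm diameter and 19 mm tall, with small lugs (about 90 mm over all along its x). Origin: centre of its underside. Not to be moved.
- phone: Bystander: black phone lying flat, 150 x 72 x 9 mm, long along its x. Origin: centre of its underside. Not to be moved.
- handset: Bystander: dark radio handset lying on its two round ear and mouth pieces, about 220 mm long along its x, 54 mm wide and 40 mm tall. Origin: centre of its underside. Not to be moved.

How it is judged:
On the way, in this order (a step that is already met when the one before it is completed fails the run):
1. the stopper is fully home in the flask's neck (horizontal distance between stopper and flask below 0.006 m and z of stopper in the frame of flask between 0.134 and 0.142 m and angle between stopper's own z axis and vertical below 0.08 rad), for 0.2 s.
2. the small cup is fully home over the stopper (horizontal distance between small_cup and flask below 0.006 m and z of small_cup in the frame of flask between 0.146 and 0.154 m and angle between small_cup's own z axis and vertical below 0.08 rad), for 0.2 s.
3. the large cup is fully home over the small cup (horizontal distance between large_cup and flask below 0.006 m and z of large_cup in the frame of flask between 0.136 and 0.144 m and angle between large_cup's own z axis and vertical below 0.08 rad), for 0.2 s.
At the end, for the whole second after the job is handed in: Stopper, small cup and large cup are home on the flask and the lid is home on the jar: each within 6 mm of its vessel's axis, within 4 mm of its seated height and upright within 0.08 rad. Flask and jar stand upright (0.05 rad), within 30 mm of where they were. All at rest (under 10 mm/s) (all of step 1 and all of step 2 and all of step 3 and horizontal distance between jar_lid and jar below 0.006 m and z of jar_lid in the frame of jar between 0.083 and 0.091 m and angle between jar_lid's own z axis and vertical below 0.08 rad and angle between each of flask, jar's own z axis and vertical below 0.05 rad and distance of each of flask, jar from where it was at the start of the episode below 0.03 m and linear speed of each of flask, jar, stopper, small_cup, large_cup, jar_lid below 0.01 m/s); the robot touches nothing.
It fails at once if the compass was disturbed (moved more than 20 mm) (distance of compass from where it was at the start of the episode above 0.02 m).
It fails at once if the phone was disturbed (moved more than 20 mm) (distance of phone from where it was at the start of the episode above 0.02 m).
It fails at once if the handset was disturbed (moved more than 20 mm) (distance of handset from where it was at the start of the episode above 0.02 m).
It fails at once if the flask was knocked over (angle between flask's own z axis and vertical above 0.4 rad).
It fails at once if the jar was knocked over (angle between jar's own z axis and vertical above 0.4 rad).
It also fails if it takes over 144 s, if anything falls off the work surface, if the arm or the gripper's body presses on something with over 40 N, if the wrist force passes 120 N, or if a joint passes its speed limit or range.

## Working session

There is one attempt and no reset: what is moved stays moved. The work goes in short steps, Python scripts to look and compute and a shell command to move; the robot and the scene stay as the last step left them, time stands still between calls to the robot, and variables do not carry over. Pictures are saved under pics/ and viewed, about 12 in all and at most 16, crops included, and the job is handed in when it is done.

```bash
mkdir -p pics; python3 - <<'E'
from bench import robot
import cv2
for n in("scene","top"):
    cv2.imwrite(f"pics/{n}0.png",robot.get_image(n)[:,:,::-1]); print(robot.camera_info(n))
print(robot.sense())
E
```

```text
{'fx': 419.37438665424446, 'fy': 419.37438665424446, 'cx': 324.5454763989695, 'cy': 193.30931979000573, 'xyz': array([1.60038722, 0.24270329, 0.99456769]), 'attitude': array([0.25472271, 0.32468549, 0.71781233, 0.5607505 ])}
{'fx': 430.2601288889663, 'fy': 430.2601288889663, 'cx': 321.263719585167, 'cy': 208.72115341208385, 'xyz': array([0.49843102, 0.00737519, 1.13722631]), 'attitude': array([-0.01082417,  0.02352731,  0.7099353 , -0.70379057])}
{'time': 0.1, 'q': array([-1.18190168,  0.46936166, -0.04858774,  1.53358872,  0.02407202,
        1.14100323, -0.08230908]), 'qd': array([-0.00014314, -0.00244338, -0.00038397, -0.00290089, -0.00132772,
       -0.00104072, -0.00138027]), 'tau': array([ 1.17989170e-03, -5.09173000e+01, -8.08212580e-02, -2.36828417e+01,
       -6.14845078e-02,  3.45184584e-02,  4.22047174e-05]), 'tcp_pos': array([0.27365558, 0.61648115, 0.24359769]), 'ee_rot': array([ 2.07380197e-01,  9.78260019e-01, -8.73033346e-04, -1.64367509e-04]), 'force': array([0.20111999, 0.55649808, 0.43131098]), 'moment': array([ 0.06401472, -0.01467283,  0.01707717]), 'width': 0.0868438210736425}
```

View pics/scene0.png

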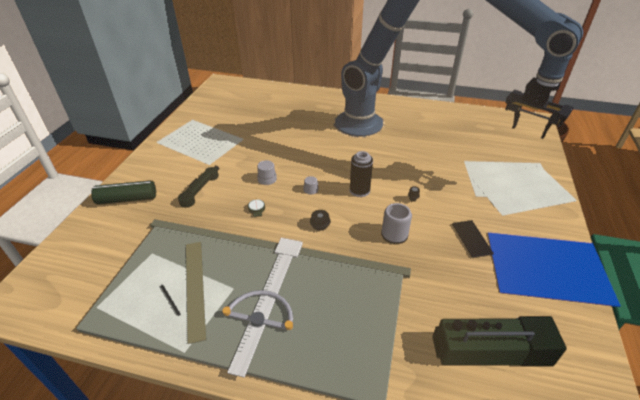

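View pics/top0.png

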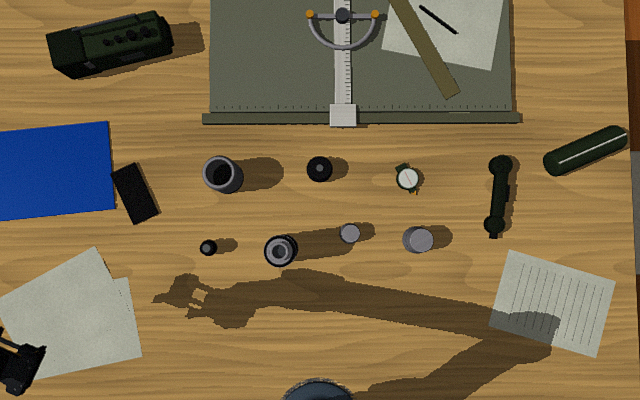

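The scene picture shows the flask at (361,175), jar (396,222) and stopper (414,193), with the lid at (320,219), small cup (310,185) and large cup (266,172). In the top view the flask is at about (281,250), jar (223,174), stopper (208,247), lid (319,169), small cup (350,233) and large cup (418,240). I'll enlarge both for accurate edges.

```bash
cat > h.py <<'E'
import numpy as np, cv2
from bench import robot
from scipy.spatial.transform import Rotation as R
def ray(n,u,v,z):
    c=robot.camera_info(n); d=R.from_quat(c['attitude']).apply([(u-c['cx'])/c['fx'],-(v-c['cy'])/c['fy'],-1])
    return c['xyz']+d*(z-c['xyz'][2])/d[2]
def pix(n,p):
    c=robot.camera_info(n); q=R.from_quat(c['attitude']).inv().apply(np.array(p)-c['xyz'])
    return c['cx']-c['fx']*q[0]/q[2], c['cy']+c['fy']*q[1]/q[2]
def crop(n,f,u0,v0,w,h,s,circ=[]):
    # circ: (x,y,z,dia)
    im=robot.get_image(n)[:,:,::-1].copy()
    o=cv2.resize(im[v0:v0+h,u0:u0+w],None,fx=s,fy=s,interpolation=cv2.INTER_CUBIC)
    for x,y,z,d in circ:
        P=np.array([pix(n,(x+d/2*np.cos(a),y+d/2*np.sin(a),z)) for a in np.linspace(0,6.283,40)])
        P=((P-[u0,v0]+.5)*s-.5).round().astype(int)
        cv2.polylines(o,[P.reshape(-1,1,2)],True,(0,255,0),1)
    cv2.imwrite(f"pics/{f}.png",o)
E
python3 - <<'E'
from h import *
crop("top","t1",190,145,260,130,3)
E
```

```text
(no output)
```

View pics/t1.png

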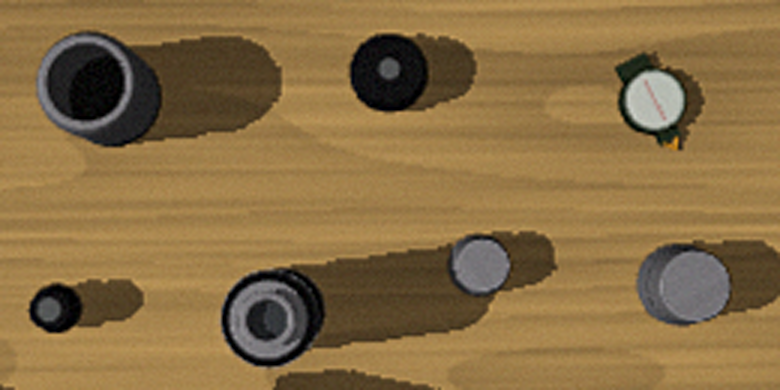

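```bash
python3 - <<'E'
from h import *
C=[]
for n,u,v,z,ds in [("jar",85,80,.105,[(.105,.076),(.105,.061),(0,.086)]),("lid",389,70,.046,[(.046,.058),(.021,.069)]),
 ("stopper",48,308,.05,[(.05,.034),(.023,.043)]),("flask",268,319,.16,[(.16,.044),(.16,.031),(.14,.075),(0,.075)]),
 ("small",481,265,.045,[(.045,.047),(0,.056)]),("large",695,286,.066,[(.066,.061),(0,.072)])]:
    p=ray("top",190+(u+.5)/3-.5,145+(v+.5)/3-.5,z); print(n,p.round(4)); C+=[(p[0],p[1],a,b) for a,b in ds]
crop("top","t2",190,145,260,130,3,C)
crop("scene","s2",240,140,200,120,4,C)
E
```

```text
jar [0.6405 0.2359 0.105 ]
lid [ 0.6555 -0.0085  0.046 ]
stopper [0.4567 0.2784 0.05  ]
flask [0.451 0.086 0.16 ]
small [ 0.4892 -0.0849  0.045 ]
large [ 0.4703 -0.2611  0.066 ]
```

View pics/t2.png

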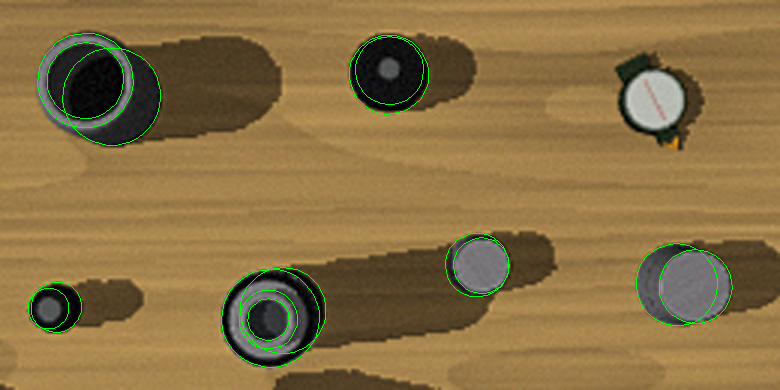

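View pics/s2.png

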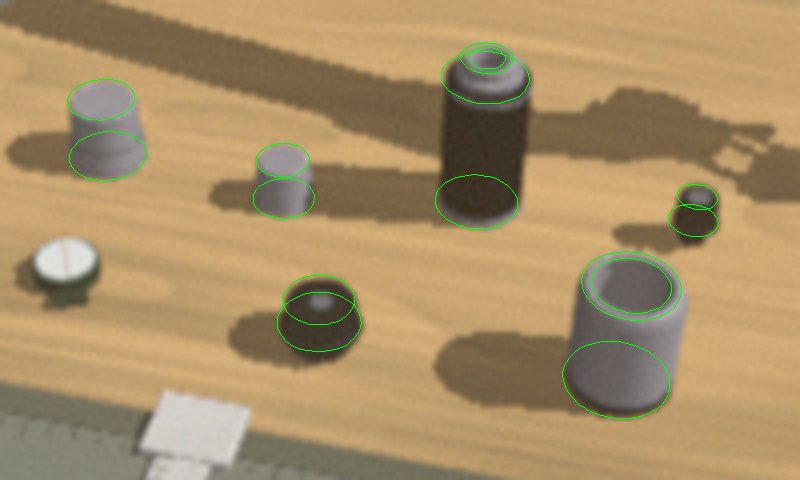

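```bash
cat > to.py <<'E'
import sys
from h import *
s=robot.sense(); d=np.array([float(a) for a in sys.argv[1:4]])-s['tcp_pos']
print("t",s['time'],"tcp",s['tcp_pos'].round(4),"F",s['force'].round(1),"w",round(s['width'],4),"yaw,tilt",R.from_quat(s['ee_rot']).as_matrix()[:,1:].round(3).tolist())
print("frac",(R.from_quat(s['ee_rot']).inv().apply(d)/.12).round(3))
E
python3 to.py .4567 .2784 .15
```

```text
t 0.25 tcp [0.2737 0.6167 0.2441] F [-1.3 -0.  -0.5] w 0.0868 yaw,tilt [[0.406, -0.0], [0.914, -0.001], [-0.001, -1.0]]
frac [-2.538 -1.958  0.786]
```

```bash

python3 -m pendant '[[-0.846,-0.653,0.262,0,0,0,1],[-0.846,-0.653,0.262,0,0,0,1],[-0.846,-0.653,0.262,0,0,0,1],[-0.846,-0.653,0.262,0,0,0,1],[-0.846,-0.653,0.262,0,0,0,1]]'
python3 -m pendant '[[-0.846,-0.653,0.262,0,0,0,1],[-0.846,-0.653,0.262,0,0,0,1],[-0.846,-0.653,0.262,0,0,0,1],[-0.846,-0.653,0.262,0,0,0,1],[-0.846,-0.653,0.262,0,0,0,1]]' >/dev/null
python3 -m pendant '[[-0.846,-0.653,0.262,0,0,0,1],[-0.846,-0.653,0.262,0,0,0,1],[-0.846,-0.653,0.262,0,0,0,1],[-0.846,-0.653,0.262,0,0,0,1],[-0.846,-0.653,0.262,0,0,0,1]]'
python3 to.py .4567 .2784 .053
```

```text
time: 0.67
tcp_pos: [0.3375, 0.5002, 0.2124]
ee_rot: [0.211, 0.978, -0.001, 0.0]
force: [0.1, 0.2, 0.2]
width: 0.0869
time: 1.5
tcp_pos: [0.4578, 0.2782, 0.1501]
ee_rot: [0.209, 0.978, 0.0, -0.0]
force: [-1.1, 0.5, 0.2]
width: 0.0871
t 1.5 tcp [0.4578 0.2782 0.1501] F [-1.1  0.5  0.2] w 0.0871 yaw,tilt [[0.408, 0.0], [0.913, 0.0], [0.0, -1.0]]
frac [ 0.009 -0.002  0.809]
```

```bash

python3 -m pendant '[[0.009,0,0.4,0,0,0,1],[0.009,0,0.7,0,0,0,1],[0.009,0,0.81,0,0,0,1],[0.009,0,0.81,0,0,0,1],[0.009,0,0.81,0,0,0,1]]'
python3 -m pendant '[[0,0,0,0,0,0,-1],[0,0,0,0,0,0,-1],[0,0,0,0,0,0,-1],[0,0,0,0,0,0,-1],[0,0,0,0,0,0,-1]]' 
python3 -m pendant '[[0,0,0,0,0,0,-1],[0,0,0,0,0,0,-1],[0,0,0,0,0,0,-1],[0,0,0,0,0,0,-1],[0,0,0,0,0,0,-1]]' 
python3 - <<'E'
from h import *
crop("scene","s3",320,100,150,120,5)
E
```

```text
time: 1.92
tcp_pos: [0.4549, 0.2825, 0.0531]
ee_rot: [0.205, 0.979, 0.001, -0.001]
force: [0.0, 1.1, -0.1]
width: 0.0872
time: 2.33
tcp_pos: [0.4562, 0.2793, 0.0539]
ee_rot: [0.207, 0.978, 0.001, 0.001]
force: [-0.5, -0.2, -0.9]
width: 0.0615
time: 2.75
tcp_pos: [0.4558, 0.2789, 0.053]
ee_rot: [0.207, 0.978, -0.0, -0.0]
force: [-0.3, 0.3, -0.3]
width: 0.0327
```

View pics/s3.png

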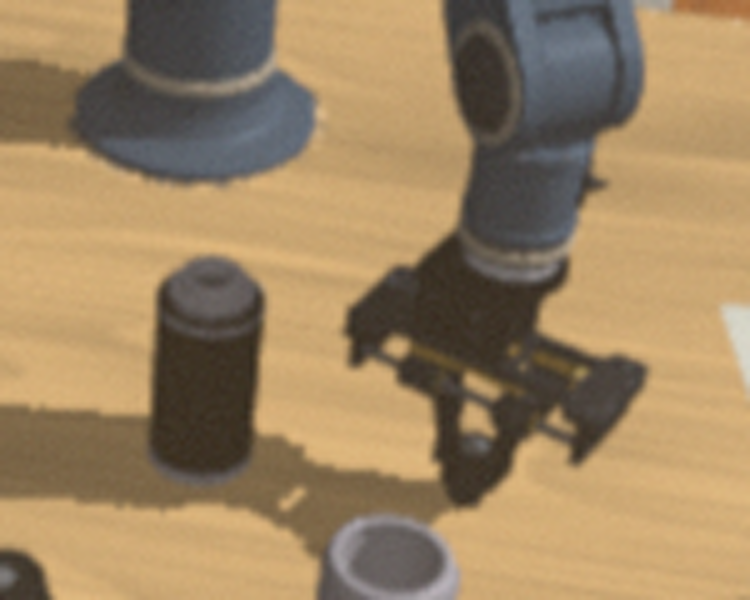

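The stopper sits between the fingers at about (475,450) in the crop and the flask is undisturbed at (205,370). Next: lift.

```bash

python3 -m pendant '[[0,0,-0.2,0,0,0,-1],[0,0,-0.5,0,0,0,-1],[0,0,-0.8,0,0,0,-1],[0,0,-1,0,0,0,-1],[0,0,-1,0,0,0,-1]]'
python3 -m pendant '[[0,0,-0.3,0,0,0,-1],[0,0,-0.6,0,0,0,-1],[0,0,-0.6,0,0,0,-1],[0,0,-0.6,0,0,0,-1]]' 
python3 to.py .4501 .0864 .235
```

```text
time: 3.22
tcp_pos: [0.4587, 0.2808, 0.1784]
ee_rot: [0.208, 0.978, 0.004, 0.004]
force: [0.4, 0.3, 0.2]
width: 0.0327
time: 3.55
tcp_pos: [0.4566, 0.2795, 0.2466]
ee_rot: [0.207, 0.978, 0.002, 0.001]
force: [-0.9, -0.5, -0.3]
width: 0.0329
t 3.55 tcp [0.4566 0.2795 0.2466] F [-0.9 -0.5 -0.3] w 0.0329 yaw,tilt [[0.406, 0.003], [0.914, 0.002], [0.004, -1.0]]
frac [-0.603 -1.493  0.092]
```

```bash

python3 -m pendant '[[-0.1,-0.25,0,0,0,0,-1],[-0.2,-0.5,0,0,0,0,-1],[-0.302,-0.746,0,0,0,0,-1],[-0.302,-0.746,0,0,0,0,-1],[-0.302,-0.746,0,0,0,0,-1]]' >/dev/null
python3 -m pendant '[[-0.1,-0.25,0,0,0,0,-1],[-0.2,-0.5,0,0,0,0,-1],[-0.302,-0.746,0,0,0,0,-1],[-0.302,-0.746,0,0,0,0,-1],[-0.302,-0.746,0,0,0,0,-1]]' >/dev/null
python3 -m pendant '[[0,0,0,0,0,0,-1],[0,0,0,0,0,0,-1],[0,0,0,0,0,0,-1],[0,0,0,0,0,0,-1]]' 
python3 to.py .4501 .0864 .22
python3 - <<'E'
from h import *
s=robot.sense()['tcp_pos']
crop("scene","s4",310,100,110,100,6,[(.451,.086,.16,.031),(s[0],s[1],s[2]-.053,.026),(s[0],s[1],s[2]-.03,.043)])
E
```

```text
time: 4.72
tcp_pos: [0.4494, 0.0871, 0.2448]
ee_rot: [0.206, 0.978, -0.0, -0.0]
force: [-0.4, 0.2, -0.6]
width: 0.0326
t 4.7167 tcp [0.4494 0.0871 0.2448] F [-0.4  0.2 -0.6] w 0.0326 yaw,tilt [[0.404, -0.0], [0.915, 0.0], [-0.0, -1.0]]
frac [-0.008 -0.003  0.206]
```

View pics/s4.png

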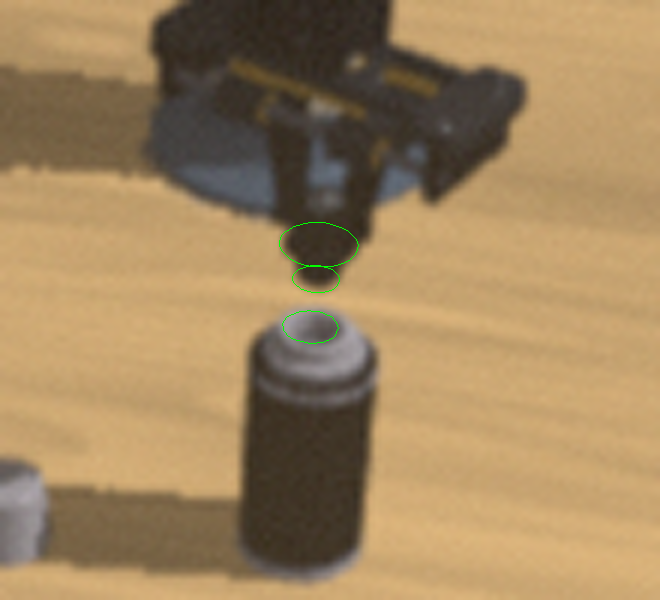

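The plug (317,277) is over the bore (312,328), allowing for the lean of the view, with about 1 mm of error. Lowering it.

```bash

python3 -m pendant '[[0,0,0.1,0,0,0,-1],[0,0,0.2,0,0,0,-1],[0,0,0.3,0,0,0,-1],[0,0,0.3,0,0,0,-1],[0,0,0.3,0,0,0,-1]]'
python3 -m pendant '[[0,0,0.05,0,0,0,-1],[0,0,0.1,0,0,0,-1],[0,0,0.13,0,0,0,-1],[0,0,0.13,0,0,0,-1],[0,0,0.13,0,0,0,-1]]'
python3 to.py .4501 .0864 .191
```

```text
time: 5.18
tcp_pos: [0.4493, 0.0863, 0.2088]
ee_rot: [0.207, 0.978, -0.0, -0.0]
force: [1.0, 0.1, -0.3]
width: 0.0323
time: 5.6
tcp_pos: [0.4495, 0.086, 0.1933]
ee_rot: [0.207, 0.978, 0.0, -0.0]
force: [0.9, -0.1, -1.4]
width: 0.0328
t 5.6 tcp [0.4495 0.086  0.1933] F [ 0.9 -0.1 -1.4] w 0.0328 yaw,tilt [[0.406, -0.0], [0.914, 0.0], [0.0, -1.0]]
frac [-0.004  0.005  0.019]
```

```bash

python3 -m pendant '[[0,0,0.02,0,0,0,-1],[0,0,0.03,0,0,0,-1],[0,0,0.03,0,0,0,-1],[0,0,0.03,0,0,0,-1]]'
python3 -m pendant '[[0,0,0.0,0,0,0,0.2],[0,0,0,0,0,0,0.2],[0,0,0,0,0,0,0.2],[0,0,0,0,0,0,0.2],[0,0,0,0,0,0,0.2]]'
python3 -m pendant '[[0,0,-0.3,0,0,0,1],[0,0,-0.6,0,0,0,1],[0,0,-0.6,0,0,0,1],[0,0,-0.6,0,0,0,1],[0,0,-0.6,0,0,0,1]]'
python3 to.py .4892 -.0849 .26
python3 - <<'E'
from h import *
crop("scene","s5",310,100,110,100,6,[(.451,.086,.188,.034),(.451,.086,.161,.043)])
E
```

```text
time: 5.93
tcp_pos: [0.4499, 0.086, 0.1909]
ee_rot: [0.207, 0.978, 0.0, 0.0]
force: [-0.8, -0.9, 7.7]
width: 0.0325
time: 6.35
tcp_pos: [0.4493, 0.0859, 0.1896]
ee_rot: [0.207, 0.978, -0.0, -0.0]
force: [-0.4, 0.3, -0.3]
width: 0.0508
time: 6.77
tcp_pos: [0.449, 0.0859, 0.2614]
ee_rot: [0.207, 0.978, -0.0, -0.0]
force: [0.0, -0.5, -0.5]
width: 0.0777
t 6.7667 tcp [0.449  0.0859 0.2614] F [ 0.  -0.5 -0.5] w 0.0777 yaw,tilt [[0.406, -0.001], [0.914, -0.0], [-0.0, -1.0]]
frac [-0.883 -1.165  0.011]
```

View pics/s5.png

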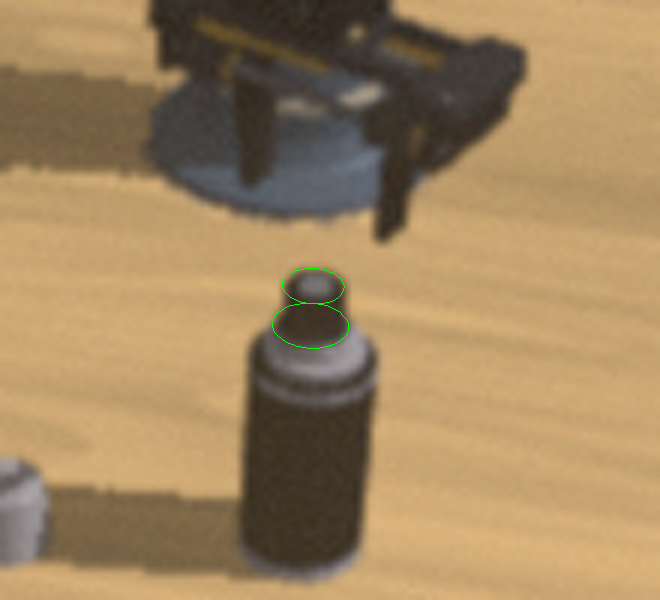

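The stopper is seated: its top at (314,286) and skirt at (311,326) match the predicted home outlines. On to the small cup.

```bash

python3 -m pendant '[[-0.15,-0.2,0,0,0,0,1],[-0.3,-0.4,0,0,0,0,1],[-0.441,-0.582,0,0,0,0,1],[-0.441,-0.582,0,0,0,0,1],[-0.441,-0.582,0,0,0,0,1]]' >/dev/null
python3 -m pendant '[[-0.15,-0.2,0,0,0,0,1],[-0.3,-0.4,0,0,0,0,1],[-0.441,-0.582,0,0,0,0,1],[-0.441,-0.582,0,0,0,0,1],[-0.441,-0.582,0,0,0,0,1]]' >/dev/null
python3 -m pendant '[[0,0,0.3,0,0,0,1],[0,0,0.6,0,0,0,1],[0,0,0.9,0,0,0,1],[0,0,1,0,0,0,1],[0,0,1,0,0,0,1]]' >/dev/null
python3 -m pendant '[[0,0,0,0,0,0,1],[0,0,0,0,0,0,1],[0,0,0,0,0,0,1]]'
python3 to.py .4892 -.0849 .036
```

```text
time: 8.32
tcp_pos: [0.4906, -0.0841, 0.1432]
ee_rot: [0.207, 0.978, 0.0, 0.001]
force: [-0.1, 0.6, 0.4]
width: 0.0873
t 8.3167 tcp [ 0.4906 -0.0841  0.1432] F [-0.1  0.6  0.4] w 0.0873 yaw,tilt [[0.405, 0.003], [0.914, 0.0], [0.002, -1.0]]
frac [ 0.01  -0.012  0.893]
```

```bash

python3 -m pendant '[[0.009,-0.01,0.3,0,0,0,1],[0.009,-0.01,0.6,0,0,0,1],[0.009,-0.01,0.89,0,0,0,1],[0.009,-0.01,0.89,0,0,0,1],[0.009,-0.01,0.89,0,0,0,1]]'
python3 -m pendant '[[0,0,0,0,0,0,-1],[0,0,0,0,0,0,-1],[0,0,0,0,0,0,-1],[0,0,0,0,0,0,-1],[0,0,0,0,0,0,-1]]' >/dev/null
python3 -m pendant '[[0,0,0,0,0,0,-1],[0,0,0,0,0,0,-1],[0,0,0,0,0,0,-1],[0,0,0,0,0,0,-1],[0,0,0,0,0,0,-1]]' 
python3 to.py .4892 -.0849 .036
```

```text
time: 8.73
tcp_pos: [0.4877, -0.0853, 0.035]
ee_rot: [0.207, 0.978, -0.0, -0.001]
force: [0.6, -0.1, 0.8]
width: 0.0869
time: 9.57
tcp_pos: [0.4884, -0.0853, 0.0354]
ee_rot: [0.207, 0.978, 0.0, 0.0]
force: [-1.1, 0.5, 6.2]
width: 0.0514
t 9.5667 tcp [ 0.4884 -0.0853  0.0354] F [-1.1  0.5  6.2] w 0.0514 yaw,tilt [[0.406, 0.001], [0.914, 0.0], [0.001, -1.0]]
frac [-0.005  0.006 -0.005]
```

```bash

python3 -m pendant '[[0,0,-0.1,0,0,0,-1],[0,0,-0.3,0,0,0,-1],[0,0,-0.6,0,0,0,-1],[0,0,-0.9,0,0,0,-1],[0,0,-1,0,0,0,-1]]'
python3 -m pendant '[[0,0,-0.3,0,0,0,-1],[0,0,-0.6,0,0,0,-1],[0,0,-0.9,0,0,0,-1],[0,0,-0.95,0,0,0,-1],[0,0,-0.95,0,0,0,-1]]' 
python3 to.py .4503 .0862 .265
python3 - <<'E'
from h import *
s=robot.sense()['tcp_pos']
crop("scene","s6",260,80,110,100,6,[(s[0],s[1],s[2]-.0354,.056),(s[0],s[1],s[2]+.0096,.047)])
E
```

```text
time: 9.98
tcp_pos: [0.4901, -0.0859, 0.159]
ee_rot: [0.208, 0.978, 0.001, 0.003]
force: [1.1, -0.0, -0.5]
width: 0.0515
time: 10.4
tcp_pos: [0.4894, -0.0856, 0.2714]
ee_rot: [0.207, 0.978, 0.001, 0.003]
force: [-1.0, 0.8, -1.4]
width: 0.0516
t 10.4 tcp [ 0.4894 -0.0856  0.2714] F [-1.   0.8 -1.4] w 0.0516 yaw,tilt [[0.406, 0.006], [0.914, 0.0], [0.002, -1.0]]
frac [0.879 1.176 0.052]
```

View pics/s6.png

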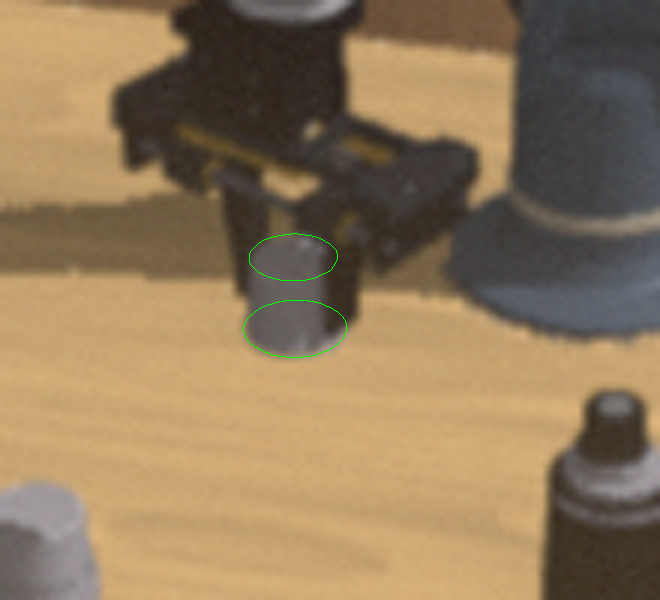

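The small cup hangs upright in the fingers at (292,300), matching the predicted outline. Carrying it to the flask.

```bash

python3 -m pendant '[[0.15,0.2,0,0,0,0,-1],[0.3,0.4,0,0,0,0,-1],[0.44,0.588,0,0,0,0,-1],[0.44,0.588,0,0,0,0,-1],[0.44,0.588,0,0,0,0,-1]]' >/dev/null
python3 -m pendant '[[0.15,0.2,0,0,0,0,-1],[0.3,0.4,0,0,0,0,-1],[0.44,0.588,0,0,0,0,-1],[0.44,0.588,0,0,0,0,-1],[0.44,0.588,0,0,0,0,-1]]' >/dev/null
python3 -m pendant '[[0,0,0,0,0,0,-1],[0,0,0,0,0,0,-1],[0,0,0,0,0,0,-1]]'
python3 to.py .4503 .0862 .1865
```

```text
time: 11.53
tcp_pos: [0.449, 0.0849, 0.2687]
ee_rot: [0.209, 0.978, -0.0, -0.0]
force: [0.1, 0.1, -0.4]
width: 0.052
t 11.5333 tcp [0.449  0.0849 0.2687] F [ 0.1  0.1 -0.4] w 0.052 yaw,tilt [[0.408, -0.001], [0.913, -0.001], [-0.001, -1.0]]
frac [-0.006  0.015  0.685]
```

```bash

python3 -m pendant '[[-0.006,0.015,0.1,0,0,0,-1],[-0.006,0.015,0.25,0,0,0,-1],[-0.006,0.015,0.4,0,0,0,-1],[-0.006,0.015,0.5,0,0,0,-1],[-0.006,0.015,0.5,0,0,0,-1]]'
python3 -m pendant '[[0,0,0.04,0,0,0,-1],[0,0,0.08,0,0,0,-1],[0,0,0.12,0,0,0,-1],[0,0,0.15,0,0,0,-1],[0,0,0.15,0,0,0,-1]]'
python3 to.py .4503 .0862 .1855
```

```text
time: 11.95
tcp_pos: [0.4486, 0.0864, 0.2067]
ee_rot: [0.208, 0.978, -0.001, -0.002]
force: [-0.5, 0.0, -0.2]
width: 0.0521
time: 12.37
tcp_pos: [0.4499, 0.0877, 0.1905]
ee_rot: [0.207, 0.978, -0.0, -0.0]
force: [-1.3, 0.3, -0.8]
width: 0.0518
t 12.3667 tcp [0.4499 0.0877 0.1905] F [-1.3  0.3 -0.8] w 0.0518 yaw,tilt [[0.406, -0.001], [0.914, -0.0], [-0.001, -1.0]]
frac [-0.008 -0.01   0.042]
```

```bash

python3 -m pendant '[[-0.008,-0.01,0.02,0,0,0,-1],[-0.008,-0.01,0.04,0,0,0,-1],[-0.008,-0.01,0.05,0,0,0,-1],[-0.008,-0.01,0.05,0,0,0,-1],[-0.008,-0.01,0.05,0,0,0,-1]]'
python3 to.py .4503 .0862 .1855
python3 -m pendant '[[0,0,0.0,0,0,0,0.5],[0,0,0,0,0,0,0.5],[0,0,0,0,0,0,0.5],[0,0,0,0,0,0,0.5],[0,0,0,0,0,0,0.5]]'
python3 -m pendant '[[0,0,-0.3,0,0,0,1],[0,0,-0.6,0,0,0,1],[0,0,-0.7,0,0,0,1],[0,0,-0.7,0,0,0,1],[0,0,-0.7,0,0,0,1]]'
python3 to.py .4703 -.2611 .27
python3 - <<'E'
from h import *
crop("scene","s7",310,90,110,100,6,[(.451,.086,.15,.056),(.451,.086,.195,.047)])
E
```

```text
time: 12.78
tcp_pos: [0.4507, 0.0865, 0.1855]
ee_rot: [0.207, 0.978, 0.0, 0.0]
force: [-1.9, 0.2, 4.8]
width: 0.0519
t 12.7833 tcp [0.4507 0.0865 0.1855] F [-1.9  0.2  4.8] w 0.0519 yaw,tilt [[0.406, 0.0], [0.914, 0.0], [0.0, -1.0]]
frac [ 0.002 -0.003 -0.   ]
time: 13.2
tcp_pos: [0.4505, 0.0863, 0.1848]
ee_rot: [0.207, 0.978, -0.0, -0.0]
force: [-0.1, -0.9, -0.6]
width: 0.0647
time: 13.62
tcp_pos: [0.4506, 0.0864, 0.2692]
ee_rot: [0.207, 0.978, 0.0, 0.0]
force: [0.6, -0.4, -0.3]
width: 0.0855
t 13.6167 tcp [0.4506 0.0864 0.2692] F [ 0.6 -0.4 -0.3] w 0.0855 yaw,tilt [[0.406, 0.001], [0.914, 0.001], [0.001, -1.0]]
frac [-1.325 -2.58  -0.008]
```

View pics/s7.png

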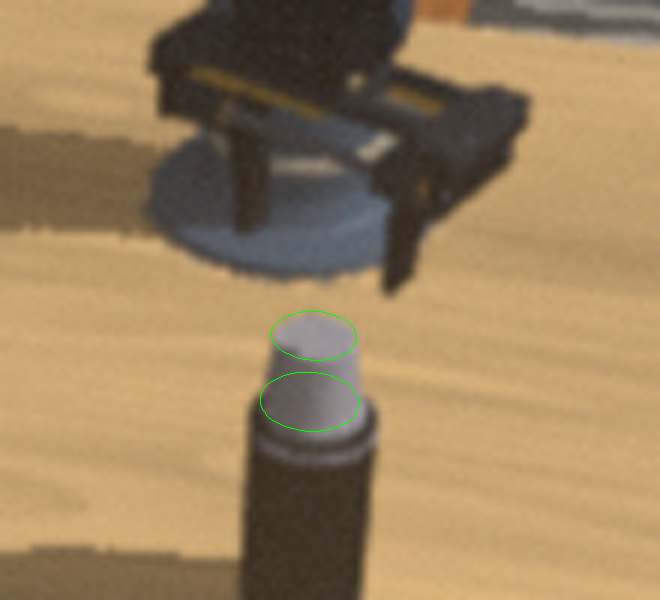

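The small cup is seated: top at (315,337), rim at (311,402) on the collar, upright and within 1–2 mm. On to the large cup.

```bash

python3 -m pendant '[[-0.15,-0.29,0,0,0,0,1],[-0.3,-0.58,0,0,0,0,1],[-0.442,-0.86,0,0,0,0,1],[-0.442,-0.86,0,0,0,0,1],[-0.442,-0.86,0,0,0,0,1]]' >/dev/null
python3 -m pendant '[[-0.15,-0.29,0,0,0,0,1],[-0.3,-0.58,0,0,0,0,1],[-0.442,-0.86,0,0,0,0,1],[-0.442,-0.86,0,0,0,0,1],[-0.442,-0.86,0,0,0,0,1]]' >/dev/null
python3 -m pendant '[[-0.15,-0.29,0,0,0,0,1],[-0.3,-0.58,0,0,0,0,1],[-0.442,-0.86,0,0,0,0,1],[-0.442,-0.86,0,0,0,0,1],[-0.442,-0.86,0,0,0,0,1]]' >/dev/null
python3 -m pendant '[[0,0,0.3,0,0,0,1],[0,0,0.6,0,0,0,1],[0,0,0.9,0,0,0,1],[0,0,1,0,0,0,1],[0,0,1,0,0,0,1]]' >/dev/null
python3 -m pendant '[[0,0,0,0,0,0,1],[0,0,0,0,0,0,1],[0,0,0,0,0,0,1]]'
python3 to.py .4703 -.2611 .052
```

```text
time: 15.58
tcp_pos: [0.4717, -0.2607, 0.1505]
ee_rot: [0.207, 0.978, 0.0, 0.002]
force: [0.4, -1.3, -0.6]
width: 0.0873
t 15.5833 tcp [ 0.4717 -0.2607  0.1505] F [ 0.4 -1.3 -0.6] w 0.0873 yaw,tilt [[0.404, 0.003], [0.915, -0.0], [0.001, -1.0]]
frac [ 0.012 -0.009  0.821]
```

```bash

python3 -m pendant '[[0.01,-0.009,0.3,0,0,0,1],[0.01,-0.009,0.6,0,0,0,1],[0.01,-0.009,0.82,0,0,0,1],[0.01,-0.009,0.82,0,0,0,1],[0.01,-0.009,0.82,0,0,0,1]]'
python3 -m pendant '[[0,0,0,0,0,0,-1],[0,0,0,0,0,0,-1],[0,0,0,0,0,0,-1],[0,0,0,0,0,0,-1],[0,0,0,0,0,0,-1]]' >/dev/null
python3 -m pendant '[[0,0,0,0,0,0,-1],[0,0,0,0,0,0,-1],[0,0,0,0,0,0,-1],[0,0,0,0,0,0,-1]]' 
python3 to.py .4703 -.2611 .052
python3 -m pendant '[[0,0,-0.1,0,0,0,-1],[0,0,-0.3,0,0,0,-1],[0,0,-0.6,0,0,0,-1],[0,0,-0.9,0,0,0,-1],[0,0,-1,0,0,0,-1]]'
python3 -m pendant '[[0,0,-0.3,0,0,0,-1],[0,0,-0.6,0,0,0,-1],[0,0,-0.9,0,0,0,-1],[0,0,-1,0,0,0,-1],[0,0,-1,0,0,0,-1]]' 
python3 to.py .4503 .0862 .285
python3 - <<'E'
from h import *
s=robot.sense()['tcp_pos']
crop("scene","s8",210,70,110,100,6,[(s[0],s[1],s[2]-.052,.072),(s[0],s[1],s[2]+.014,.061)])
E
```

```text
time: 16.0
tcp_pos: [0.469, -0.2616, 0.0509]
ee_rot: [0.207, 0.978, 0.0, -0.0]
force: [-0.4, -0.1, 0.1]
width: 0.0869
time: 16.75
tcp_pos: [0.4696, -0.2617, 0.0517]
ee_rot: [0.208, 0.978, 0.0, 0.001]
force: [-0.8, 1.2, 7.2]
width: 0.063
t 16.75 tcp [ 0.4696 -0.2617  0.0517] F [-0.8  1.2  7.2] w 0.063 yaw,tilt [[0.406, 0.002], [0.914, 0.0], [0.001, -1.0]]
frac [-0.003  0.007 -0.002]
time: 17.17
tcp_pos: [0.4706, -0.2634, 0.1758]
ee_rot: [0.208, 0.978, -0.001, 0.004]
force: [0.2, -0.1, 0.4]
width: 0.0631
time: 17.58
tcp_pos: [0.47, -0.2629, 0.2949]
ee_rot: [0.208, 0.978, -0.0, 0.004]
force: [-0.0, 0.2, -1.6]
width: 0.0627
t 17.5833 tcp [ 0.47   -0.2629  0.2949] F [-0.   0.2 -1.6] w 0.0627 yaw,tilt [[0.406, 0.008], [0.914, -0.003], [0.001, -1.0]]
frac [1.332 2.592 0.074]
```

View pics/s8.png

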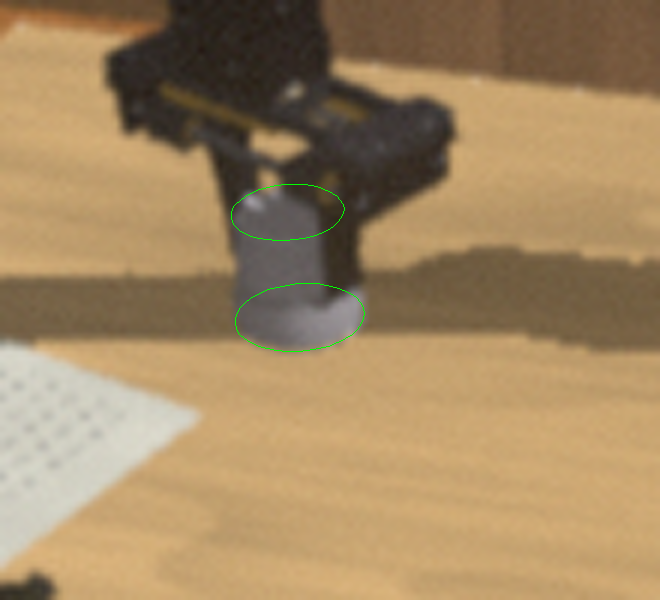

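The large cup is held upright at (295,270), matching the outline. Carrying it over.

```bash

python3 -m pendant '[[0.15,0.29,0,0,0,0,-1],[0.3,0.58,0,0,0,0,-1],[0.444,0.864,0,0,0,0,-1],[0.444,0.864,0,0,0,0,-1],[0.444,0.864,0,0,0,0,-1]]' >/dev/null
python3 -m pendant '[[0.15,0.29,0,0,0,0,-1],[0.3,0.58,0,0,0,0,-1],[0.444,0.864,0,0,0,0,-1],[0.444,0.864,0,0,0,0,-1],[0.444,0.864,0,0,0,0,-1]]' >/dev/null
python3 -m pendant '[[0.15,0.29,0,0,0,0,-1],[0.3,0.58,0,0,0,0,-1],[0.444,0.864,0,0,0,0,-1],[0.444,0.864,0,0,0,0,-1],[0.444,0.864,0,0,0,0,-1]]' >/dev/null
python3 -m pendant '[[0,0,0,0,0,0,-1],[0,0,0,0,0,0,-1],[0,0,0,0,0,0,-1],[0,0,0,0,0,0,-1]]'
python3 to.py .4504 .0862 .2
```

```text
time: 19.22
tcp_pos: [0.4491, 0.086, 0.2905]
ee_rot: [0.209, 0.978, -0.0, -0.0]
force: [0.8, -0.3, -0.3]
width: 0.0627
t 19.2167 tcp [0.4491 0.086  0.2905] F [ 0.8 -0.3 -0.3] w 0.0627 yaw,tilt [[0.408, -0.0], [0.913, -0.0], [-0.0, -1.0]]
frac [-0.009  0.006  0.754]
```

```bash

python3 -m pendant '[[-0.009,0.006,0.15,0,0,0,-1],[-0.009,0.006,0.3,0,0,0,-1],[-0.009,0.006,0.45,0,0,0,-1],[-0.009,0.006,0.6,0,0,0,-1],[-0.009,0.006,0.6,0,0,0,-1]]'
python3 -m pendant '[[0,0,0.04,0,0,0,-1],[0,0,0.08,0,0,0,-1],[0,0,0.12,0,0,0,-1],[0,0,0.15,0,0,0,-1],[0,0,0.15,0,0,0,-1]]'
python3 to.py .4504 .0862 .1912
```

```text
time: 19.63
tcp_pos: [0.4481, 0.0865, 0.2157]
ee_rot: [0.208, 0.978, -0.002, -0.003]
force: [-1.1, -0.4, -2.0]
width: 0.0632
time: 20.05
tcp_pos: [0.45, 0.0876, 0.2003]
ee_rot: [0.207, 0.978, -0.0, -0.0]
force: [1.0, 0.1, -1.4]
width: 0.063
t 20.05 tcp [0.45   0.0876 0.2003] F [ 1.   0.1 -1.4] w 0.063 yaw,tilt [[0.406, -0.001], [0.914, -0.0], [-0.0, -1.0]]
frac [-0.008 -0.01   0.076]
```

```bash

python3 -m pendant '[[-0.006,-0.01,0.03,0,0,0,-1],[-0.006,-0.01,0.06,0,0,0,-1],[-0.006,-0.01,0.075,0,0,0,-1],[-0.006,-0.01,0.08,0,0,0,-1],[-0.006,-0.01,0.08,0,0,0,-1]]'
python3 to.py .4504 .0862 .1912
```

```text
time: 20.47
tcp_pos: [0.4506, 0.0862, 0.1918]
ee_rot: [0.207, 0.978, 0.0, 0.0]
force: [-2.1, -0.4, 5.0]
width: 0.0632
t 20.4667 tcp [0.4506 0.0862 0.1918] F [-2.1 -0.4  5. ] w 0.0632 yaw,tilt [[0.406, 0.0], [0.914, 0.0], [0.0, -1.0]]
frac [ 0.002 -0.001  0.005]
```

```bash

python3 -m pendant '[[0,0,0.0,0,0,0,1],[0,0,0,0,0,0,1],[0,0,0,0,0,0,1],[0,0,0,0,0,0,1],[0,0,0,0,0,0,1]]'
python3 -m pendant '[[0,0,-0.3,0,0,0,1],[0,0,-0.6,0,0,0,1],[0,0,-0.75,0,0,0,1],[0,0,-0.75,0,0,0,1],[0,0,-0.75,0,0,0,1]]'
python3 to.py .6565 -.0085 .26
python3 - <<'E'
from h import *
crop("scene","s9",310,80,110,100,6,[(.451,.086,.14,.072),(.451,.086,.206,.061)])
E
```

```text
time: 20.88
tcp_pos: [0.4504, 0.0863, 0.1909]
ee_rot: [0.207, 0.978, 0.0, -0.0]
force: [0.4, -0.1, -0.0]
width: 0.0849
time: 21.3
tcp_pos: [0.4508, 0.0864, 0.2817]
ee_rot: [0.207, 0.978, 0.001, 0.001]
force: [-0.0, -0.6, -0.2]
width: 0.0867
t 21.3 tcp [0.4508 0.0864 0.2817] F [-0.  -0.6 -0.2] w 0.0867 yaw,tilt [[0.406, 0.002], [0.914, 0.001], [0.002, -1.0]]
frac [-1.888 -0.028  0.183]
```

View pics/s9.png

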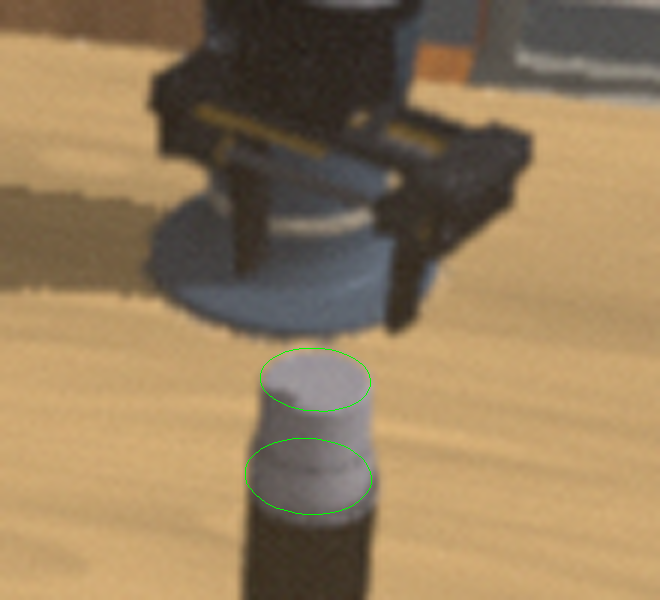

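The large cup is home: top at (315,380), rim flush on the ledge at about (311,515). On to the jar lid.

```bash

python3 -m pendant '[[-0.33,0,0,0,0,0,1],[-0.66,-0.014,0,0,0,0,1],[-0.944,-0.014,0,0,0,0,1],[-0.944,-0.014,0,0,0,0,1],[-0.944,-0.014,0,0,0,0,1]]' >/dev/null
python3 -m pendant '[[-0.33,0,0,0,0,0,1],[-0.66,-0.014,0,0,0,0,1],[-0.944,-0.014,0,0,0,0,1],[-0.944,-0.014,0,0,0,0,1],[-0.944,-0.014,0,0,0,0,1]]' >/dev/null
python3 -m pendant '[[0,0,0.3,0,0,0,1],[0,0,0.6,0,0,0,1],[0,0,0.9,0,0,0,1],[0,0,1,0,0,0,1],[0,0,1,0,0,0,1]]' >/dev/null
python3 -m pendant '[[0,0,0.3,0,0,0,1],[0,0,0.3,0,0,0,1],[0,0,0.3,0,0,0,1],[0,0,0.3,0,0,0,1]]'
python3 to.py .6565 -.0085 .0505
python3 - <<'E'
from h import *
crop("top","t4",260,110,120,100,6,[(.6565,-.0085,.046,.058),(.6565,-.0085,.021,.069)])
E
```

```text
time: 22.93
tcp_pos: [0.6571, -0.0085, 0.1275]
ee_rot: [0.207, 0.978, 0.001, 0.001]
force: [0.3, 0.5, 1.3]
width: 0.0872
t 22.9333 tcp [ 0.6571 -0.0085  0.1275] F [0.3 0.5 1.3] w 0.0872 yaw,tilt [[0.405, 0.003], [0.914, 0.0], [0.002, -1.0]]
frac [ 0.006 -0.004  0.642]
```

View pics/t4.png

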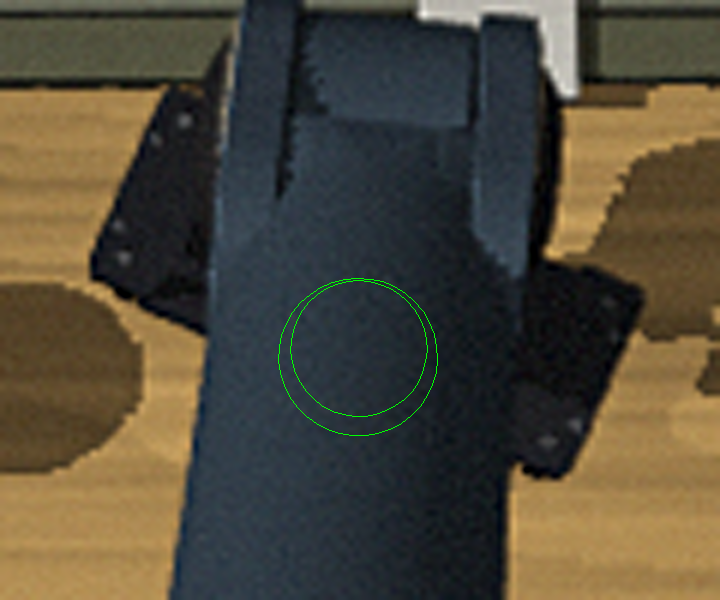

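The arm hides the lid from above, so this tells me nothing. The earlier measurement has ±9 mm of jaw clearance, so I'll go ahead.

```bash

python3 -m pendant '[[0.006,0,0.2,0,0,0,1],[0.006,0,0.4,0,0,0,1],[0.006,0,0.64,0,0,0,1],[0.006,0,0.64,0,0,0,1],[0.006,0,0.64,0,0,0,1]]'
python3 -m pendant '[[0,0,0,0,0,0,-1],[0,0,0,0,0,0,-1],[0,0,0,0,0,0,-1],[0,0,0,0,0,0,-1],[0,0,0,0,0,0,-1]]' >/dev/null
python3 -m pendant '[[0,0,0,0,0,0,-1],[0,0,0,0,0,0,-1],[0,0,0,0,0,0,-1],[0,0,0,0,0,0,-1],[0,0,0,0,0,0,-1]]' 
python3 to.py .6565 -.0085 .0505
python3 -m pendant '[[0,0,-0.1,0,0,0,-1],[0,0,-0.3,0,0,0,-1],[0,0,-0.6,0,0,0,-1],[0,0,-0.9,0,0,0,-1],[0,0,-1,0,0,0,-1]]'
python3 -m pendant '[[0,0,-0.2,0,0,0,-1],[0,0,-0.4,0,0,0,-1],[0,0,-0.4,0,0,0,-1],[0,0,-0.4,0,0,0,-1],[0,0,-0.4,0,0,0,-1]]' 
python3 to.py .6405 .2359 .2
python3 - <<'E'
from h import *
s=robot.sense()['tcp_pos']
crop("scene","s10",260,100,130,100,6,[(s[0],s[1],s[2]-.0505,.055),(s[0],s[1],s[2]-.0305,.069),(s[0],s[1],s[2]-.0045,.058)])
E
```

```text
time: 23.4
tcp_pos: [0.6554, -0.0083, 0.0488]
ee_rot: [0.207, 0.978, -0.0, -0.0]
force: [-0.5, -0.1, 1.2]
width: 0.087
time: 24.23
tcp_pos: [0.6561, -0.0081, 0.0493]
ee_rot: [0.207, 0.978, 0.0, 0.001]
force: [-1.5, -0.1, 5.0]
width: 0.0567
t 24.2333 tcp [ 0.6561 -0.0081  0.0493] F [-1.5 -0.1  5. ] w 0.0567 yaw,tilt [[0.406, 0.002], [0.914, 0.001], [0.001, -1.0]]
frac [-0.004 -0.002 -0.01 ]
time: 24.65
tcp_pos: [0.658, -0.009, 0.1742]
ee_rot: [0.208, 0.978, 0.001, 0.004]
force: [1.0, 0.6, 0.3]
width: 0.0567
time: 25.07
tcp_pos: [0.6545, -0.0084, 0.2151]
ee_rot: [0.207, 0.978, -0.0, -0.001]
force: [-0.5, -0.1, -0.6]
width: 0.0564
t 25.0667 tcp [ 0.6545 -0.0084  0.2151] F [-0.5 -0.1 -0.6] w 0.0564 yaw,tilt [[0.406, -0.002], [0.914, 0.0], [-0.001, -1.0]]
frac [0.933 1.813 0.126]
```

View pics/s10.png

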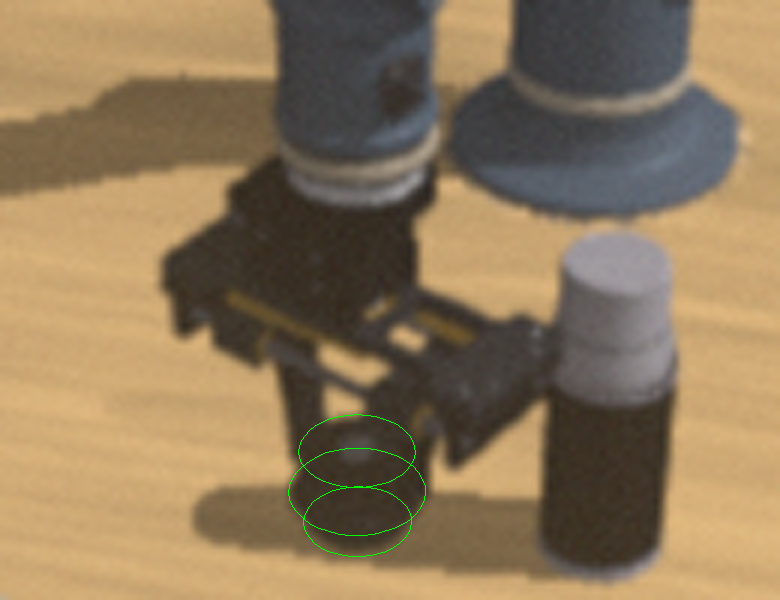

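The lid is held upright at (357,490) and the closed flask stands intact at (610,400). Carrying it to the jar.

```bash

python3 -m pendant '[[0.15,0.3,0,0,0,0,-1],[0.3,0.6,0,0,0,0,-1],[0.466,0.906,0,0,0,0,-1],[0.466,0.906,0,0,0,0,-1],[0.466,0.906,0,0,0,0,-1]]' >/dev/null
python3 -m pendant '[[0.15,0.3,0,0,0,0,-1],[0.3,0.6,0,0,0,0,-1],[0.466,0.906,0,0,0,0,-1],[0.466,0.906,0,0,0,0,-1],[0.466,0.906,0,0,0,0,-1]]' >/dev/null
python3 -m pendant '[[0,0,0.2,0,0,0,-1],[0,0,0.36,0,0,0,-1],[0,0,0.36,0,0,0,-1],[0,0,0.36,0,0,0,-1],[0,0,0.36,0,0,0,-1]]'
python3 to.py .640 .236 .136
python3 - <<'E'
from h import *
s=robot.sense()['tcp_pos']
crop("scene","s11",350,130,100,120,5,[(s[0],s[1],s[2]-.0493,.055),(s[0],s[1],s[2]-.0283,.069),(.6405,.2359,.105,.076)])
E
```

```text
time: 26.37
tcp_pos: [0.6424, 0.2341, 0.1737]
ee_rot: [0.208, 0.978, -0.0, 0.001]
force: [-0.3, 1.1, -0.4]
width: 0.0568
t 26.3667 tcp [0.6424 0.2341 0.1737] F [-0.3  1.1 -0.4] w 0.0568 yaw,tilt [[0.408, 0.001], [0.913, -0.0], [0.0, -1.0]]
frac [0.025 0.006 0.314]
```

View pics/s11.png

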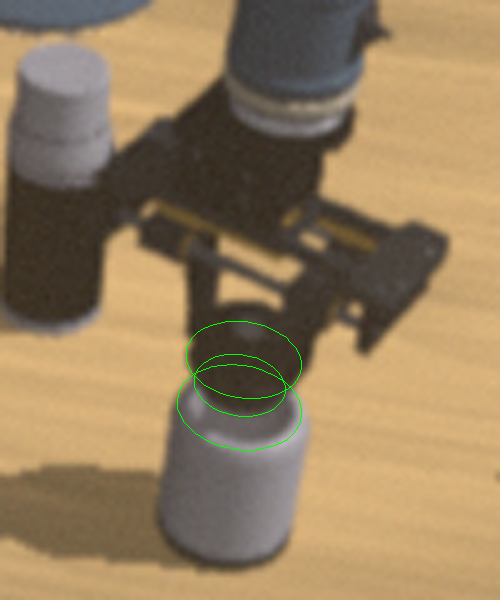

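The lid hovers over the jar's mouth: flange centre about (244,360), jar rim (242,408). The jar reads about 1 mm further in +y than I estimated, so I'll correct for that and lower gently.

```bash

python3 -m pendant '[[0.027,0.012,0,0,0,0,-1],[0.027,0.012,0.05,0,0,0,-1],[0.027,0.012,0.1,0,0,0,-1],[0.027,0.012,0.15,0,0,0,-1],[0.027,0.012,0.15,0,0,0,-1]]'
python3 -m pendant '[[0,0,0.02,0,0,0,-1],[0,0,0.04,0,0,0,-1],[0,0,0.06,0,0,0,-1],[0,0,0.07,0,0,0,-1],[0,0,0.07,0,0,0,-1]]'
python3 to.py .640 .2368 .136
```

```text
time: 26.83
tcp_pos: [0.638, 0.2381, 0.1532]
ee_rot: [0.207, 0.978, -0.001, -0.001]
force: [-0.4, 0.1, -0.8]
width: 0.0568
time: 27.25
tcp_pos: [0.6389, 0.2383, 0.1462]
ee_rot: [0.207, 0.978, -0.0, -0.0]
force: [-0.2, 0.5, -0.5]
width: 0.0567
t 27.25 tcp [0.6389 0.2383 0.1462] F [-0.2  0.5 -0.5] w 0.0567 yaw,tilt [[0.406, -0.001], [0.914, -0.0], [-0.0, -1.0]]
frac [-0.013 -0.008  0.085]
```

```bash

python3 -m pendant '[[-0.01,-0.007,0.02,0,0,0,-1],[-0.01,-0.007,0.04,0,0,0,-1],[-0.01,-0.007,0.06,0,0,0,-1],[-0.01,-0.007,0.08,0,0,0,-1],[-0.01,-0.007,0.08,0,0,0,-1]]'
python3 -m pendant '[[0,0,0.005,0,0,0,-1],[0,0,0.01,0,0,0,-1],[0,0,0.01,0,0,0,-1]]'
python3 to.py .640 .2368 .136
```

```text
time: 27.67
tcp_pos: [0.6394, 0.237, 0.1363]
ee_rot: [0.207, 0.978, -0.0, -0.0]
force: [0.8, -0.4, -1.0]
width: 0.0568
time: 27.92
tcp_pos: [0.6398, 0.2372, 0.1358]
ee_rot: [0.207, 0.978, 0.0, -0.0]
force: [0.2, -0.5, -0.1]
width: 0.0568
t 27.9167 tcp [0.6398 0.2372 0.1358] F [ 0.2 -0.5 -0.1] w 0.0568 yaw,tilt [[0.406, -0.0], [0.914, 0.0], [0.0, -1.0]]
frac [-0.003 -0.002 -0.002]
```

```bash

python3 -m pendant '[[0,0,0.006,0,0,0,-1],[0,0,0.012,0,0,0,-1],[0,0,0.012,0,0,0,-1],[0,0,0.012,0,0,0,-1]]'
```

```text
time: 28.25
tcp_pos: [0.64, 0.2373, 0.1349]
ee_rot: [0.207, 0.978, 0.0, 0.0]
force: [-1.1, -0.7, 2.5]
width: 0.0566
```

```bash

python3 -m pendant '[[0,0,0.006,0,0,0,-1],[0,0,0.01,0,0,0,-1],[0,0,0.01,0,0,0,-1],[0,0,0.01,0,0,0,-1]]'
python3 -m pendant '[[0,0,0,0,0,0,1],[0,0,0,0,0,0,1],[0,0,0,0,0,0,1],[0,0,0,0,0,0,1],[0,0,0,0,0,0,1]]' 
python3 -m pendant '[[0,0,-0.3,0,0,0,1],[0,0,-0.6,0,0,0,1],[0,0,-1,0,0,0,1],[0,0,-1,0,0,0,1],[0,0,-1,0,0,0,1]]'
python3 -m pendant '[[0.3,0.2,-0.2,0,0,0,1],[0.6,0.5,-0.4,0,0,0,1],[0.9,0.9,-0.4,0,0,0,1],[1,1,-0.4,0,0,0,1],[1,1,-0.4,0,0,0,1]]'
python3 -m pendant '[[0.3,0.3,0,0,0,0,1],[0.6,0.6,0,0,0,0,1],[0.9,0.9,0,0,0,0,1],[1,1,0,0,0,0,1],[1,1,0,0,0,0,1]]'
python3 - <<'E'
from h import *
crop("scene","s12",320,120,110,130,4,[(.6405,.2365,.105,.076),(.6405,.2365,.108,.069),(.451,.086,.14,.072),(.451,.086,.206,.061)])
crop("top","t12",190,145,120,130,4,[(.6405,.2365,.105,.076),(.6405,.2365,.111,.069),(.6405,.2365,.133,.058),(.451,.086,.14,.075),(.451,.086,.206,.061)])
import cv2
cv2.imwrite("pics/f.png",cv2.hconcat([cv2.resize(cv2.imread("pics/s12.png"),(320,378)),cv2.imread("pics/t12.png")[:378]]) if 0 else cv2.hconcat([cv2.imread("pics/s12.png")[:,:320],cv2.imread("pics/t12.png")]))
E
```

```text
time: 28.58
tcp_pos: [0.6405, 0.2374, 0.1348]
ee_rot: [0.207, 0.978, 0.001, 0.001]
force: [-2.8, -0.4, 7.1]
width: 0.0564
time: 29.0
tcp_pos: [0.6396, 0.237, 0.1326]
ee_rot: [0.207, 0.978, -0.0, -0.0]
force: [-1.6, 0.1, -0.3]
width: 0.0813
time: 29.42
tcp_pos: [0.6418, 0.2375, 0.2574]
ee_rot: [0.207, 0.978, 0.002, 0.003]
force: [-0.0, -0.1, -0.5]
width: 0.0875
time: 29.83
tcp_pos: [0.5741, 0.4037, 0.2994]
ee_rot: [0.203, 0.979, 0.001, -0.003]
force: [-0.1, 0.8, -0.0]
width: 0.087
time: 30.25
tcp_pos: [0.5095, 0.5636, 0.2971]
ee_rot: [0.201, 0.98, 0.001, -0.004]
force: [-0.9, 1.0, -0.0]
width: 0.0873
```

View pics/f.png

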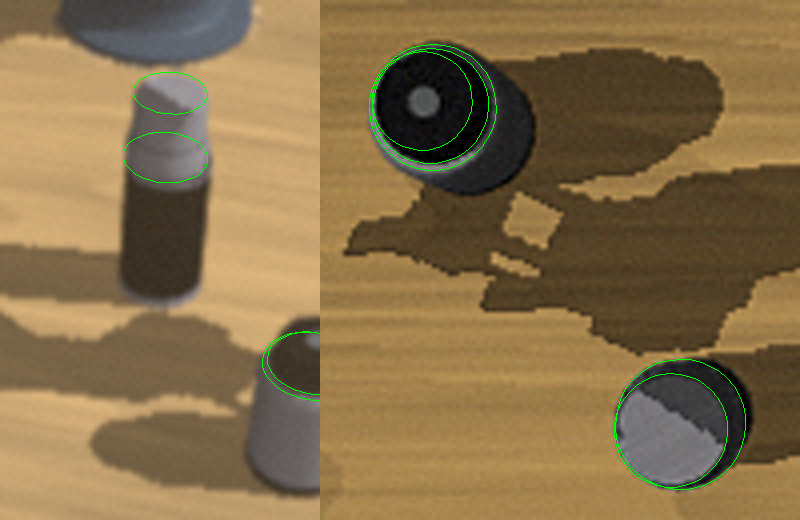

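The flask stack matches its outlines in both views. In the top view the lid sits on the jar with its button at (424,101), and only a thin crescent of rim shows. I've used all 16 picture views, so I'll check the lid's seated height by triangulating the button in both cameras, compared with where it was before.

```bash
python3 - <<'E'
from h import *
exp={n:pix(n,(.6405,.2365,.133)) for n in("top","scene")}; L=[]
for n in exp:
    g=cv2.cvtColor(robot.get_image(n),cv2.COLOR_RGB2GRAY).astype(int); u,v=map(round,exp[n]); r=7
    w=g[v-r:v+r+1,u-r:u+r+1]; print(n,np.round(exp[n],1)); print(w)
    yy,xx=np.mgrid[v-r:v+r+1,u-r:u+r+1]; m=np.clip(w-45,0,None)*((xx-u)**2+(yy-v)**2<=30)
    c=((m*xx).sum()/m.sum(),(m*yy).sum()/m.sum()); print("centroid",c)
    o=robot.camera_info(n)['xyz']; d=ray(n,*c,0)-o; L.append((o,d/np.linalg.norm(d)))
A=sum(np.eye(3)-np.outer(d,d) for o,d in L); b=sum((np.eye(3)-np.outer(d,d))@o for o,d in L)
print("button",np.linalg.solve(A,b))
E
```

```text
top [215.1 169.7]
[[13 16 23 18 14 18 11 14  9 15 13 14 10 19 16]
 [14  9  9 16 23 16 18 11 16 17 15 15 19 16 16]
 [21 10 14 21 11 13 17  9  8 10 14 16 23 17 15]
 [16 16 21 14 13  8 23 45 37 17 12 11 15  9 13]
 [14 16 10 15 16 54 86 85 82 73 52  6 15 17 21]
 [18 18 15 14 44 85 83 89 86 84 84 31 13 11 20]
 [12 16 15 31 70 83 81 80 87 82 83 72 12  9 18]
 [13 17 17 22 61 91 84 84 85 84 91 82  8 21 15]
 [15 18  7 17 56 92 84 86 86 86 85 69  6 13 17]
 [15 18 16 12 42 78 92 84 82 89 83 33 10 15 12]
 [14 15  8 14 15 42 77 92 89 74 54 21 15  9 11]
 [18 14 23 13 11 16 29 37 32 25 22 19 17 18 17]
 [14 17 13  5 13 16 13 10 15 17 15 13 21 21 16]
 [18 15 18 16 18 16 15 14  9 18 18 18 20 10 13]
 [19 18 14 19 16 19 17 14 18 19 16 17 18 20 10]]
centroid (np.float64(215.5672268907563), np.float64(169.99819927971188))
scene [398.6 204.1]
[[167 171 166 168 167 168 171 169 167 172 171 172 172 172 171]
 [173 166 157 153 154 147 148 151 151 158 163 169 170 170 171]
 [160 147 119 114 107 100  98  97 102 121 130 148 159 166 169]
 [129  95  73  65  68  63  61  64  65  75  82 103 126 150 167]
 [ 83  62  55  58  57  59  63  61  59  59  61  65  80 108 145]
 [ 63  57  57  56  60  66  76  74  76  67  63  56  57  71  96]
 [ 59  55  58  59  69  92 105 100 100  86  65  60  61  57  61]
 [ 57  60  60  64  80 108 115 119 115 108  79  61  59  61  58]
 [ 56  59  59  62  82 104 114 117 118 113  81  63  58  58  60]
 [ 60  58  61  60  66  83  99 105 106  97  76  61  60  57  58]
 [ 56  58  59  61  59  61  70  73  74  72  63  58  61  58  60]
 [ 57  57  58  61  56  57  57  59  61  60  58  61  60  59  60]
 [ 58  58  58  59  59  59  57  63  58  61  61  59  63  61  57]
 [ 52  55  51  56  58  58  55  56  55  63  63  57  60  56  60]
 [ 49  51  50  53  59  61  58  56  56  58  56  56  60  58  57]]
centroid (np.float64(399.09205903021785), np.float64(203.7241742796908))
button [0.63955269 0.2364524  0.13365091]
```

The button triangulates to (0.6396, 0.2365, 0.1337) against an expected seated height of 0.133, so the lid is home. Handing in.

```bash
python3 -m pendant '[[0,0,0,0,0,0,1],[0,0,0,0,0,0,1],[0,0,0,0,0,0,1]]'; python3 -c "
from bench import robot
print(robot.sign_off())"
```

```text
time: 30.7
tcp_pos: [0.519, 0.5523, 0.3014]
ee_rot: [0.209, 0.978, -0.0, 0.0]
force: [0.5, -0.2, 0.0]
width: 0.0868
the job is handed in; nothing more can be done
None
```

I closed the flask (stopper, then small cup, then large cup) and put the lid on the jar. The job was handed in at about 31 s with the arm clear of everything; sign-off reports no verdict.

**Flask:** each part met light resistance (5–8 N) at its expected seated height. In pictures after each release, the part matched its predicted home outline to within about 1–2 mm.

**Jar:** the lid's button measured (0.640, 0.236, 0.134) from both cameras, against a seated height of 0.133 m and the jar's axis at about (0.6405, 0.236).

**Checks that were weak or disagreed:**
- The lid met resistance about 1.5 mm lower than predicted, which is within tolerance.
- One top picture was hidden by the arm and told me nothing.
- The jar appeared about 1 mm further in +y than my first estimate, and I corrected for that when inserting the lid.
- I did not measure the compass, phone or handset again at the end. No move went near them, and I saw no unexpected forces.

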